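# Load a vial tray across the gap into the incubator bay

## Robot

A 6-joint arm with a two-finger parallel gripper is mounted at the origin on the work surface. World frame = base frame: x ahead of the robot, y to its left, z up, the work surface at z = 0. Lengths are in m, angles in rad, forces in N, time in s.
With the tool pointing down it reaches from about 0.35 to 0.775 m from the base axis. Payload 5.5 kg.
Tool frame: the origin (TCP) lies at the very end of the fingers, on their centre line; the grasp point (between the pads) lies env.hold_point_z behind it (env.hold_point_z is the distance from the TCP to the grasp point, in m); z points along the fingers, y is the line along which they close (so a half turn about z gives the same grasp; the last joint's range is limited). The gripper opens to 85 mm and grips with 20 to 120 N. Pads are 22 mm wide; open, the fingers measure 114 mm over their backs; the gripper's body (76 mm by 85 mm) begins 54 mm behind the grasp point. The pads swing forward as they close: fully open they stand 13 mm farther back than shut.
Start: joints at [-1.29, 0.313, 0.046, 1.304, 0, 1.431], TCP at [0.235, -0.525, 0.231] pointing down, gripper open.
Joint ranges: [-2.76, 2.76], [-0.86, 1.69], [-1.03, 1.26], [-2.2, 2.34], [-1.47, 1.5], [-3.14, 3.14]. Speed limits (rad/s): [2.57, 2.57, 3.14, 3.14, 3.14, 3.14].

## Interface

Orientations are given as a unit quaternion [w, x, y, z].
In Python, from workcell import env gives the robot as it stands.
- The arm moves only by the tool carry_out, never from a script. Its argument "steps" is a list of rows, each a list of 3 entries, a list of its own where there are three numbers: the turn, a rotation vector about the tool's x, y, z in degrees, then the shift along the tool's x, y, z in cm, then the closure in counts, from 0 (fully open) to 255 (shut). A call has exactly 8 rows; each row is the pose to reach, as a shift and turn from the pose commanded when the call began, along the tool's axes at that moment; what a row does not reach only later rows make up. A row lasts 1/8 s, in which the tool goes at most 62.5 mm and 10.7 degrees, less where a joint would pass 70% of its speed; a pose out of reach is approached as far as the arm can. A call with a gripper value outside its range is refused whole. The fingers move at their own pace and stop on an object; "force" is the grip in N (left out, the last holds). Time passes only in rows, so rows that repeat a pose let the fingers close, or fill a call up. It gives the time, the measured TCP pose, the force, the opening and the grip force at its end, in the units of the state.
- env.get_state(): the state, without advancing time (a new reading comes with each control period).
- env.read_camera(name): name is "scene" or "top" or "wrist"; returns (picture, depth): 384x512x3 uint8, red, green, blue; 384x512 float32, m along the optical axis (not along the pixel's ray), 0 where there is no reading.
- env.get_calibration(name): a dict with "fx", "fy", "cx", "cy" (pixels), "origin" and "orientation" of the camera in the world. Camera axes: x right, y up, looking along -z (the intrinsics and any distortion apply to the point x, -y, -z); pixel columns grow to the right and rows downward; lengths in m; the calibration is good to about 2 mm. A picture is of the moment at which its call begins: read the wrist's pose just before it. get_calibration takes no time and is no camera call; for the wrist camera it gives the pose at the moment of the call.
- env.hand_in(): hands the job in; it is judged then, once.
The state is a dict: "clock": time; "joint_pos": joint angles; "qvel": joint speeds; "tau": joint torques, N m; "tcp_pos": TCP position; "orientation": TCP orientation; "wrist_force": force on the tool from outside, world axes, zero at the start; "ft_torque": the same for the moment, N m; "finger_gap": finger opening in m; "grip_force": force on a finger pad.
Only numpy, scipy, OpenCV 4.12 (cv2) and the standard library are available. Lean on these libraries where they do the work, as an engineer would, in place of code of your own. Each camera call takes 0.05 s, during which the arm holds its last target. There are 200 camera calls.

## Task

Take the vial tray by its blue handle and push it across the gap from the white stand into the incubator's black rack bay, keeping it level at deck height: let neither end dip into the gap and do not lift it over. Press it fully home against the sprung stop in the bay, with about 10 N and never more than 20 N, so that it stays against the pad; only then let go and swing the blue keeper all the way across the mouth behind it. Leave everything else standing where it is.

Things in the scene. Friction and masses are not known exactly. Their poses are not given: they have to be found in the camera images.
- tray: Loose black open tray with nine brown yellow-capped vials fixed in it, 0.6 to 0.9 kg in all. 150 mm along its x, 110 mm along y, walls 30 mm high, vial tops at 50 mm. Origin: centre of its underside; +x is its front, which enters the bay first. Centre of mass about 15 mm ahead of the origin, so it tips into the gap if not held.
- handle (a point): Grip point on the tray's blue upright handle plate at its rear: 62 mm behind the tray's origin, 75 mm above its underside. The plate is 12 mm thick along the tray's x, 50 mm wide along its y, and its top is 85 mm above the tray's underside; free space of 40 mm in front of it at this height and all of it behind.
- nose (a point): Middle of the lower front edge of the tray (75 mm ahead of its origin).
- tail (a point): Middle of the lower rear edge of the tray (75 mm behind its origin).
- platform: Fixed white loading stand on which the tray starts, 190 mm along its x by 200 mm along its y, its flat top 60 mm above its origin (centre of its underside, on the table). +x points across the gap to the bay.
- bay: Black rack bay, 270 mm along its x, 200 mm along y; origin under its centre. +x points inward, parallel to the platform's. Deck 60 mm up, level with the platform's top or to 3 mm lower; mouth edge at x -135 mm, 85 to 105 mm from the platform; centre line up to 10 mm off the platform's. Guide walls 25 mm high, 118 mm apart, from x -100 mm, flared ahead of it; the deck's mouth edge is bevelled 4 mm.
- stop: Grey block on the deck at the bay's far end; origin on the deck, 115 mm beyond the bay's. It carries an orange sprung pad facing the mouth, met by the tray's nose. The pad's setting is not reported: fully pressed in, its face is 45 to 81 mm beyond the bay's origin. It gives 8 mm against a light spring (under 2 N), then is solid: feel for it. Tray friction keeps the pad pressed after release.
- keeper (a joint): Blue swing arm, 80 mm from pivot to post, on a vertical axis at the mouth on the bay's +y side; stays where left (about 1 N at the post). Rad, 0 to 2.1: starts at 0 to 0.4, out of the way; 0.5 points straight out of the bay over the gap; 2.07 is across the mouth behind the handle plate. Growing turns counterclockwise seen from above. It passes 30 mm above the deck.
- keeper_post (a point): Grip point on the yellow round post (13 mm diameter) standing at the free end of the keeper arm; the point is 137 mm above the bay's underside, the post's top 14 mm higher, the arm's top 38 mm lower.
- keeper_hinge (a point): Point on the keeper's vertical pivot axis at the height of keeper_post: 128 mm before the bay's origin, 84 mm to its +y side.
- gap_vial: Loose brown vial with yellow cap, 24 mm diameter, 46 mm high, standing on the table in the gap between platform and bay; origin at its foot. Leave it alone.
- bench_vial: Loose brown vial with white cap, 24 mm diameter, 46 mm high, standing on the platform beside the tray; origin at its foot. Leave it alone.
- wash_bottle: White bottle with red cap, 60 mm diameter, 170 mm high; origin at its foot. Leave it alone.
- jar: Clear jar with blue cap, 64 mm diameter, 85 mm high; origin at its foot. Leave it alone.
- cup: White cup, 76 mm diameter, 90 mm high; origin at its foot. Leave it alone.
- tube_rack: Orange rack of small tubes, 70 x 160 mm, 86 mm high; origin under its centre. Leave it alone.

How it is judged:
By the outcome, as a careful person would: the job done as asked, in the order asked, and still so for the second after the job is handed in, with the robot touching nothing.
It also fails if it takes over 72 s, if anything falls off the work surface, if the arm or the gripper's body presses on something with over 40 N, if the wrist force passes 120 N, or if a joint passes its speed limit or range.

## Working session

There is one attempt and no reset: what is moved stays moved. The work goes in short steps, Python scripts to look and compute and a tool call to move; the robot and the scene stay as the last step left them, time stands still between calls to the robot, and variables do not carry over. Pictures are saved under pics/ and viewed, at most 11 in all, crops included, and the job is handed in when it is done.

Besides the shell and the picture viewer there is one more tool, called as name(argument=value, ...) on one line, values as JSON. carry_out: Moves the arm, as the interface text tells. Its arguments: {"type":"object","properties":{"steps":{"type":"array","items":{"type":"array"}},"force":{"type":"number"}},"required":["steps"]}

```bash
mkdir -p pics; ls; cat > h.py <<'E'
import numpy as np, cv2
from scipy.spatial.transform import Rotation as R
from workcell import env
def rot(q): return R.from_quat([q[1],q[2],q[3],q[0]]).as_matrix()
def cloud(c,d):
    v,u=np.mgrid[:384,:512]
    p=np.stack([(u-c['cx'])/c['fx']*d,-(v-c['cy'])/c['fy']*d,-d],-1)
    return p@rot(c['orientation']).T+np.array(c['origin'])
def shot(n):
    c=env.get_calibration(n); im,d=env.read_camera(n); return im,cloud(c,d),d,c
def ray(c,u,v,z):
    m=rot(c['orientation'])@np.array([(u-c['cx'])/c['fx'],-(v-c['cy'])/c['fy'],-1]); o=np.array(c['origin'])
    return o+m*(z-o[2])/m[2]
E
python3 - <<'E'
from h import *
for n in ('top','scene'):
    im,P,d,c=shot(n); cv2.imwrite(f'pics/{n}0.png',cv2.resize(im[:,:,::-1],(800,600))); np.savez(f'{n}0.npz',im=im,P=P)
    print({k:np.round(v,3) if not isinstance(v,str) else v for k,v in c.items()}, (d>0).mean())
print(env.hold_point_z,env.get_state())
E
```

```text
pics
{'fx': np.float64(448.333), 'fy': np.float64(448.333), 'cx': np.float64(259.228), 'cy': np.float64(197.384), 'origin': array([0.286, 0.007, 1.714]), 'orientation': array([-0.701, -0.071,  0.068,  0.706])} 0.9958546956380209
{'fx': np.float64(487.561), 'fy': np.float64(487.561), 'cx': np.float64(258.048), 'cy': np.float64(191.781), 'origin': array([ 1.388, -0.711,  1.146]), 'orientation': array([0.839, 0.354, 0.157, 0.383])} 0.9962056477864584
0.0187 {'clock': 0.1, 'joint_pos': array([-1.28959221e+00,  3.13937029e-01,  4.51335155e-02,  1.30360606e+00,
       -1.62549262e-05,  1.43119613e+00]), 'qvel': array([ 0.00082268, -0.00094745,  0.00311837,  0.00097561,  0.0005642 ,
       -0.00048847]), 'tau': array([ 3.30926072e-03, -4.81728423e+01,  2.99242866e+01,  1.28459092e-02,
       -6.31689431e-05, -1.13777139e-05]), 'tcp_pos': array([ 0.23474825, -0.52441815,  0.23050811]), 'orientation': array([-8.04026520e-04,  9.77946683e-01,  2.08853143e-01, -6.51698439e-05]), 'wrist_force': array([ 0.08167489, -0.42235849,  0.17795116]), 'ft_torque': array([ 0.01414318, -0.04065155,  0.00240374]), 'grip_force': 0.0, 'finger_gap': 0.08553043626416136}
```

View pics/top0.png

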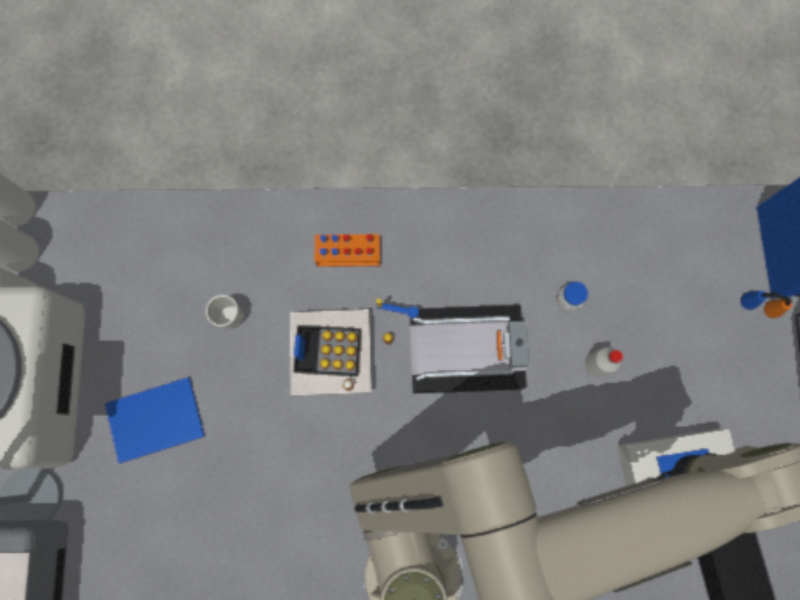

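View pics/scene0.png

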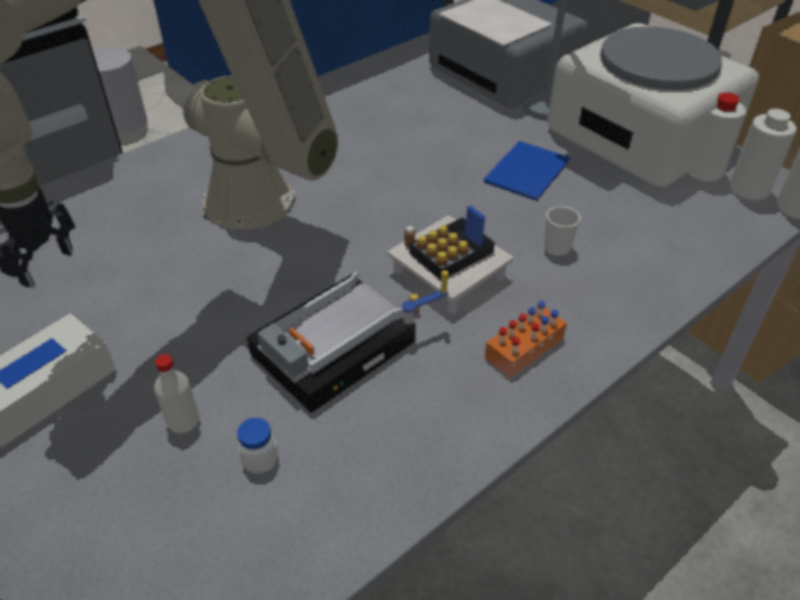

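The top view shows the tray on the white stand at about (335,350), its blue handle at (300,346), the bay around (470,348) with the orange pad at (501,345), and the keeper post at (380,301). The bay's +x is roughly world -y. Next I measure these.

```bash
python3 - <<'E'
from h import *
c=env.get_calibration('top'); D=np.load('top0.npz'); im=D['im'];P=D['P']
hsv=cv2.cvtColor(im,cv2.COLOR_RGB2HSV); H,S,V=[hsv[...,i].astype(int) for i in range(3)]
v,u=np.mgrid[:384,:512]
roi=lambda a,b,e,f:(u>a*.64)&(u<b*.64)&(v>e*.64)&(v<f*.64)
def rep(n,m,z):
    k,l,s,ce=cv2.connectedComponentsWithStats(m.astype(np.uint8))
    for i in range(1,k):
        if s[i,4]>=6:
            q=P[l==i]
            print(n,s[i,4],'px',np.round(ce[i],1),'ray',np.round(ray(c,*ce[i],z),4),'zmed',np.round(np.median(q[:,2]),4),'zmax',np.round(q[:,2].max(),4))
rep('cap',roi(315,362,325,372)&(H>15)&(H<35)&(S>120)&(V>90),.11)
rep('gapcap',roi(376,398,325,350)&(H>15)&(H<35)&(S>120)&(V>70),.046)
rep('post',roi(370,390,290,312)&(H>15)&(H<35)&(S>100)&(V>60),.151)
rep('handle',roi(288,312,325,370)&(H>100)&(H<130)&(S>120),.145)
rep('keeper',roi(370,425,295,325)&(H>100)&(H<130)&(S>120),.097)
rep('pad',roi(485,515,320,370)&(H>3)&(H<18)&(S>120),.08)
def rect(n,m,z):
    k,l,s,ce=cv2.connectedComponentsWithStats(m.astype(np.uint8)); i=1+np.argmax(s[1:,4])
    cs,_=cv2.findContours((l==i).astype(np.uint8),0,1); 
    w=np.array([ray(c,*p[0],z)[:2] for p in cs[0]],np.float32)
    print(n,[np.round(x,4) for x in cv2.minAreaRect(w*1)],np.median(P[l==i][:,2]))
rect('plat',roi(280,380,300,400)&(P[...,2]>.05)&(P[...,2]<.2),.06)
rect('bay',roi(408,535,295,398)&(P[...,2]>.05)&(P[...,2]<.09),.06)
rect('deck',roi(408,505,315,380)&(V>100)&(S<60)&(P[...,2]<.067)&(P[...,2]>.05),.06)
np.set_printoptions(linewidth=200)
print('deck z',np.median(P[roi(440,480,335,365)][:,2]),'plat z',np.median(P[roi(294,325,380,390)][:,2]), np.median(P[roi(295,360,314,320)][:,2]),'table',np.median(P[roi(376,405,355,390)][:,2]))
S0=np.load('scene0.npz')
E
```

```text
cap 25 px [208.9 214.3] ray [0.5457 0.194  0.11  ] zmed 0.1086 zmax 0.1183
cap 29 px [216.7 214.6] ray [0.5444 0.1655 0.11  ] zmed 0.1081 zmax 0.1206
cap 28 px [224.8 215. ] ray [0.5425 0.1364 0.11  ] zmed 0.1093 zmax 0.1216
cap 27 px [208.2 223.3] ray [0.5128 0.1959 0.11  ] zmed 0.1075 zmax 1.7142
cap 27 px [216.1 223.5] ray [0.5118 0.1674 0.11  ] zmed 0.1041 zmax 0.1206
cap 26 px [224.2 224.2] ray [0.5091 0.1382 0.11  ] zmed 0.1078 zmax 0.1143
cap 28 px [207.5 232.2] ray [0.4805 0.198  0.11  ] zmed 0.1066 zmax 0.1154
cap 28 px [215.5 232.8] ray [0.4782 0.1692 0.11  ] zmed 0.1075 zmax 0.1211
cap 28 px [223.5 233.2] ray [0.4764 0.1404 0.11  ] zmed 0.1052 zmax 0.1165
gapcap 26 px [248.  215.7] ray [0.5495 0.0542 0.046 ] zmed 0.0432 zmax 0.0514
post 13 px [242.2 192.8] ray [0.6157 0.0717 0.151 ] zmed 0.1453 zmax 0.154
handle 95 px [191.6 221.8] ray [0.5137 0.2505 0.145 ] zmed 0.1324 zmax 0.1513
keeper 102 px [257.1 198. ] ray [0.6071 0.0191 0.097 ] zmed 0.0975 zmax 1.7142
pad 39 px [319.  220.5] ray [ 0.5243 -0.2081  0.08  ] zmed 0.0828 zmax 0.0954
plat [array([0.5139, 0.1899]), array([0.2006, 0.1889]), np.float64(1.4119)] 0.06464033238255729
bay [array([ 0.5199, -0.1361]), array([0.1997, 0.2693]), np.float64(1.7795)] 0.05759993946689812
deck [array([ 0.5209, -0.1154]), array([0.1233, 0.228 ]), np.float64(1.961)] 0.057934623294152
deck z 0.05773749179951582 plat z 0.060363580029268005 0.060258862631017984 table 0.0007038274466296679
```

carry_out(steps=[[[0, 0, -9.5], [3.5, -3.7, -1], 0], [[0, 0, -19], [7, -7.4, -2], 0], [[0, 0, -28.5], [10.6, -11, -3], 0], [[0, 0, -38], [14.2, -14.7, -4], 0], [[0, 0, -47.5], [17.7, -18.4, -5], 0], [[0, 0, -57], [21.3, -22.1, -6], 0], [[0, 0, -66.5], [24.8, -25.8, -7], 0], [[0, 0, -76], [28.4, -29.5, -7], 0]])

```text
clock: 1.1
tcp_pos: [0.3741, -0.1382, 0.3019]
orientation: [0.001, 0.64, 0.768, 0.0]
wrist_force: [0.3, -0.4, -0.1]
finger_gap: 0.0855
grip_force: 0.0
```

carry_out(steps=[[[0, 0, -9.5], [4.4, 2.6, 0], 130], [[0, 0, -19], [8.8, 5.2, 0], 130], [[0, 0, -28.5], [13.2, 7.7, 0], 130], [[0, 0, -38], [17.6, 10.3, 0], 130], [[0, 0, -47.5], [22, 12.9, 0], 130], [[0, 0, -57], [26.4, 15.5, 0], 130], [[0, 0, -66.5], [30.8, 18, 0], 130], [[0, 0, -76], [35.2, 20.6, 0], 130]])

```text
clock: 2.1
tcp_pos: [0.5148, 0.2448, 0.3008]
orientation: [-0.0, 0.031, 1.0, -0.0]
wrist_force: [0.8, -0.5, 0.5]
finger_gap: 0.0417
grip_force: 0.0
```

```bash
python3 - <<'E'
from h import *
s=env.get_state(); print(s['tcp_pos'],s['orientation'],s['joint_pos'],s['finger_gap'])
im,P,d,c=shot('wrist'); np.savez('w1.npz',im=im,P=P); print(c)
cv2.imwrite('pics/w1.png',im[:,:,::-1])
E
```

```text
[0.51475077 0.24477375 0.30084703] [-2.36453211e-04  3.10915264e-02  9.99516489e-01 -2.23090994e-04] [ 3.03193746e-01  2.96609012e-01  1.91882528e-01  1.46666296e+00
 -2.66322819e-04  3.65386904e-01] 0.04166376522052212
{'fx': 310.5659027288626, 'fy': 310.5659027288626, 'cx': 255.08308094892885, 'cy': 189.56126544692904, 'origin': array([0.43263201, 0.24912758, 0.44318523]), 'orientation': array([ 0.71946077, -0.11861656, -0.11094915,  0.6752752 ])}
```

View pics/w1.png

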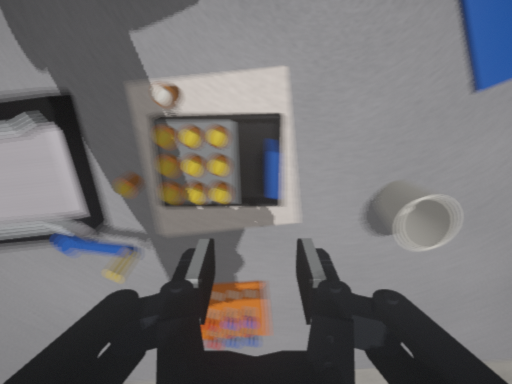

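The wrist view shows the handle plate at (272,168), the caps around (192,163) and the keeper post at (120,265). It is slightly smeared by motion, so I take it again at rest and measure.

```bash
python3 - <<'E'
from h import *
env.read_camera('wrist'); env.read_camera('wrist')
s=env.get_state();print(s['tcp_pos'],s['qvel'].max())
im,P,d,c=shot('wrist'); np.savez('w2.npz',im=im,P=P)
hsv=cv2.cvtColor(im,cv2.COLOR_RGB2HSV); H,S,V=[hsv[...,i].astype(int) for i in range(3)]
v,u=np.mgrid[:384,:512]
def comps(m,mn):
    k,l,st,ce=cv2.connectedComponentsWithStats(m.astype(np.uint8)); return [(l==i,ce[i]) for i in range(1,k) if st[i,4]>=mn]
roi=lambda a,b,e,f:(u>a)&(u<b)&(v>e)&(v<f)
C=[]
for m,ce in comps(roi(150,235,118,212)&(H>15)&(H<35)&(S>120)&(V>90),60):
    C.append(ray(c,*ce,.105)[:2]); print('cap',m.sum(),np.round(C[-1],4))
print('mean',np.mean(C,0))
m=roi(250,290,125,215)&(H>100)&(H<130)&(S>110)
q=P[m]; print('blue z pct',np.percentile(q[:,2],[1,25,50,75,99]))
# top face: pixels with z near max
t=m&(P[...,2]>.14)&(P[...,2]<.152); q=P[t]
print('top',t.sum(),q.mean(0),q.min(0),q.max(0))
pts=np.argwhere(t)[:,::-1].astype(np.float32); 
w=np.array([ray(c,*p,.145)[:2] for p in pts],np.float32)
print('rect',cv2.minAreaRect(w),w.mean(0))
for m,ce in comps(roi(40,150,225,290)&(((H>15)&(H<35)&(S>100)&(V>80))),15):
    q=P[m]; print('post',m.sum(),np.round(ce),np.percentile(q[:,2],[2,50,98]), q[q[:,2]>.143].mean(0))
cv2.imwrite('pics/w2.png',cv2.resize(im[90:290,100:310,::-1],None,fx=2.8,fy=2.8,interpolation=2))
E
```

```text
[0.51456432 0.24492831 0.29973048] 0.01423834993765612
cap 248 [0.4781 0.1414]
cap 256 [0.4801 0.1698]
cap 254 [0.4821 0.1987]
cap 247 [0.5128 0.1677]
cap 243 [0.5148 0.1967]
cap 235 [0.5108 0.1388]
cap 222 [0.5437 0.1368]
cap 221 [0.5457 0.1657]
cap 223 [0.5478 0.1945]
mean [0.51288697 0.1677898 ]
blue z pct [0.06395755 0.12924957 0.1438826  0.14472718 0.14622937]
top 560 [0.51767058 0.25800736 0.14422454] [0.49383457 0.251261   0.14052396] [0.54309754 0.26450166 0.1467575 ]
rect ((0.5178057551383972, 0.2580668330192566), (0.011098627932369709, 0.04951735585927963), 86.72472381591797) [0.51745373 0.2579884 ]
post 357 [114. 264.] [0.00038764 0.13171613 0.14901581] [0.61753052 0.07359219 0.14764419]
```

View pics/w2.png

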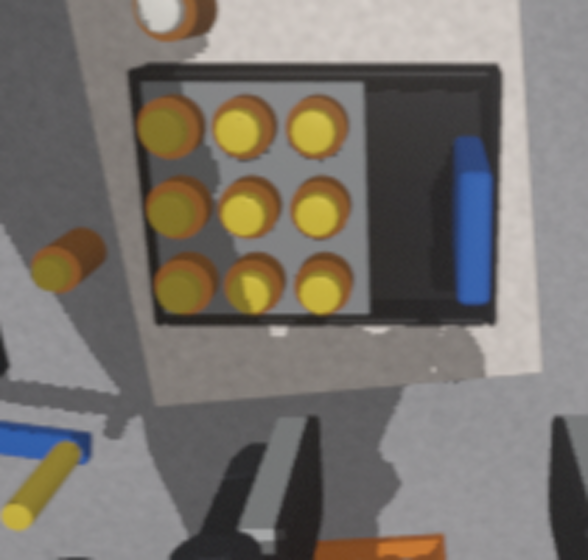

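The plate top is centred at (0.518, 0.258), with tray yaw matching the tool to within 0.3°. Descending around the plate.

carry_out(steps=[[[0, 0, 0.2], [-0.25, 1.3, 3], 130], [[0, 0, 0.2], [-0.25, 1.3, 7], 130], [[0, 0, 0.2], [-0.25, 1.3, 11], 130], [[0, 0, 0.2], [-0.25, 1.3, 14], 130], [[0, 0, 0.2], [-0.25, 1.3, 16.5], 130], [[0, 0, 0.2], [-0.25, 1.3, 18], 130], [[0, 0, 0.2], [-0.25, 1.3, 18.3], 130], [[0, 0, 0.2], [-0.25, 1.3, 18.3], 130]])

```text
clock: 3.3
tcp_pos: [0.5185, 0.2556, 0.1191]
orientation: [0.001, 0.036, 0.999, 0.0]
wrist_force: [-0.5, 0.7, 0.3]
finger_gap: 0.0421
grip_force: 0.0
```

```bash
python3 - <<'E'
from h import *
s=env.get_state();print(s['tcp_pos'],s['orientation'],s['wrist_force'])
im,P,d,c=shot('wrist')
cv2.imwrite('pics/w3.png',im[:,:,::-1])
E
```

```text
[0.51845018 0.25563847 0.11907357] [5.27061551e-04 3.60529316e-02 9.99349737e-01 1.04915636e-04] [-0.54277272  0.68045505  0.30254927]
```

View pics/w3.png

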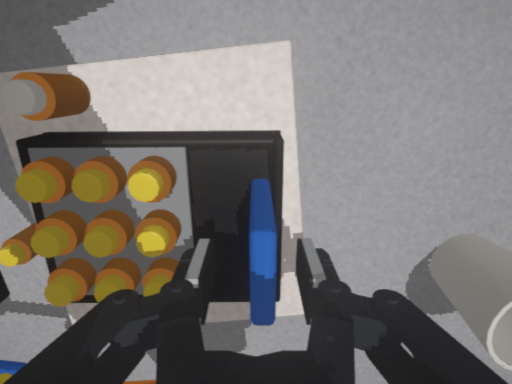

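The fingers straddle the plate (plate x≈262 px, pads at 205 and 312), centred and clear of the vials. Closing.

carry_out(steps=[[[0, 0, 0], [0, 0, 0], 160], [[0, 0, 0], [0, 0, 0], 190], [[0, 0, 0], [0, 0, 0], 215], [[0, 0, 0], [0, 0, 0], 255], [[0, 0, 0], [0, 0, 0], 255], [[0, 0, 0], [0, 0, 0], 255], [[0, 0, 0], [0, 0, 0], 255], [[0, 0, 0], [0, 0, 0], 255]], force=80)

```text
clock: 4.35
tcp_pos: [0.5187, 0.2571, 0.1191]
orientation: [0.001, 0.035, 0.999, 0.001]
wrist_force: [1.0, 5.7, 4.4]
finger_gap: 0.0105
grip_force: 79.1
```

```bash
python3 - <<'E'
from h import *
s=env.get_state();print(s['tcp_pos'],s['orientation'],s['wrist_force'],s['ft_torque'],s['finger_gap'],s['grip_force'])
E
```

```text
[0.51872958 0.25710438 0.1191318 ] [9.41042434e-04 3.52587953e-02 9.99377132e-01 1.13143174e-03] [1.02599601 5.70995583 4.44438347] [ 0.94810067 -0.04422694  0.06944081] 0.010515079321754417 79.13403868675232
```

carry_out(steps=[[[0, 0, -1.5], [0, -0.3, 0], 255], [[0, 0, -3], [0, -0.6, 0], 255], [[0, 0, -4.2], [0.1, -1, 0], 255], [[0, 0, -5.2], [0.25, -1.5, 0], 255], [[0, 0, -5.2], [0.45, -2, 0], 255], [[0, 0, -5.2], [0.6, -2.5, 0], 255], [[0, 0, -5.2], [0.7, -3, 0], 255], [[0, 0, -5.2], [0.7, -3, 0], 255]])

```text
clock: 5.35
tcp_pos: [0.5099, 0.2271, 0.1191]
orientation: [0.001, -0.01, 1.0, 0.001]
wrist_force: [1.0, 4.3, 5.3]
finger_gap: 0.0105
grip_force: 79.2
```

```bash
python3 - <<'E'
from h import *
env.read_camera('wrist')
s=env.get_state();print(s['tcp_pos'],s['orientation'],s['wrist_force'],s['ft_torque'])
im,P,d,c=shot('wrist'); np.savez('w4.npz',im=im,P=P); print(c)
cv2.imwrite('pics/w4.png',cv2.resize(im[:,:,::-1],(800,600),interpolation=2))
E
```

```text
[0.5098494  0.22706924 0.11912129] [ 1.17216492e-03 -9.87250725e-03  9.99950409e-01  5.82097437e-04] [1.15796836 4.05437795 5.15497287] [ 0.81480982 -0.2233857   0.12793399]
{'fx': 310.5659027288626, 'fy': 310.5659027288626, 'cx': 255.08308094892885, 'cy': 189.56126544692904, 'origin': array([0.42719011, 0.22445688, 0.26125178]), 'orientation': array([ 0.69112843, -0.11441072, -0.11725664,  0.70391943])}
```

View pics/w4.png

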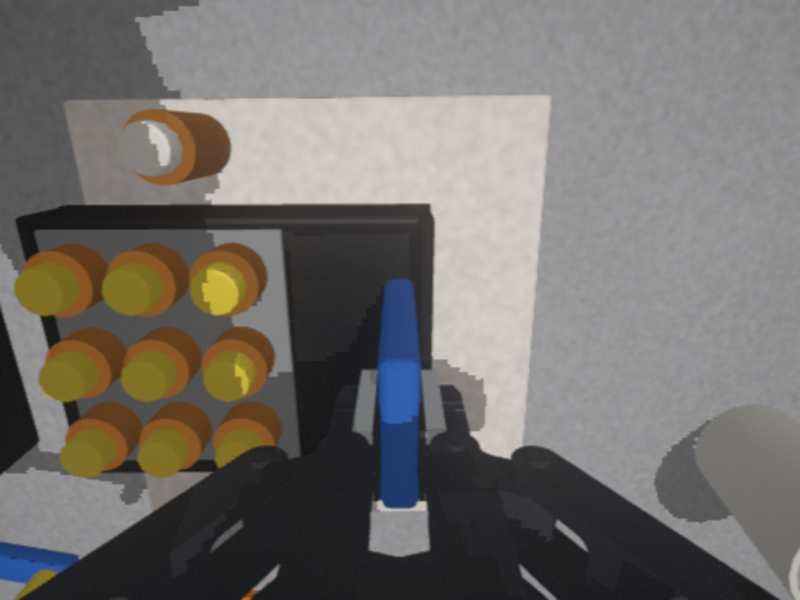

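The wrist view shows the plate firmly held at (398,390), the tray parallel to the stand, and the bench vial at (170,145) clear of it. Next I refine the yaw and the bay centre line.

```bash
python3 - <<'E'
from h import *
def caps(P,im,x0,x1,y0,y1):
    hsv=cv2.cvtColor(im,cv2.COLOR_RGB2HSV); H,S,V=[hsv[...,i].astype(int) for i in range(3)]
    m=((H>20)&(H<35)&(S>120)&(V>70)&(P[...,2]>.1)&(P[...,2]<.118)).astype(np.uint8)
    k,l,st,ce=cv2.connectedComponentsWithStats(m)
    return np.array([P[l==i].mean(0) for i in range(1,k) if st[i,4]>60])
D=np.load('w4.npz');P=D['P']
C=caps(P,D['im'],0,0,0,0);C=C[(C[:,0]<.57)]; print(len(C),np.round(C,4))
o=C[:,:2]-C[:,:2].mean(0)
# low-x edge of platform
z=P[...,2]; on=(abs(z-.06)<.006)
E=[]
for col in range(60,345,5):
    r=np.argmax(on[:110,col]); 
    if on[r,col]: E.append(P[r,col,:2])
E=np.array(E); f=np.polyfit(E[:,1],E[:,0],1); print('plat low edge dx/dy',f, 'res',np.std(E[:,0]-np.polyval(f,E[:,1])),'z',np.median(z[on]))
# tray side wall low-x top
W=[]
for col in range(30,265,5):
    b=(z[100:160,col]>.083)&(z[100:160,col]<.096); r=100+np.argmax(b)
    if b.any(): W.append(P[r,col,:2])
W=np.array(W); f=np.polyfit(W[:,1],W[:,0],1); print('tray low wall',f,np.std(W[:,0]-np.polyval(f,W[:,1])))
for n in ('top0','w2'):
    P=np.load(n+'.npz')['P'];z=P[...,2]
    m=(z>.05)&(z<.09)&(P[...,1]<.02)&(P[...,1]>-.12)&(abs(P[...,0]-.52)<.13)
    m=P[m]
    for y in (-.11,-.09,-.07,-.05,-.03,-.01):
        q=m[abs(m[:,1]-y)<.006]
        w=q[q[:,2]>.074]
        if len(q): print(n,y,np.round([q[:,0].min(),q[:,0].max(),(q[:,0].min()+q[:,0].max())/2],4),'walls',np.round([w[w[:,0]<.52][:,0].max() if (w[:,0]<.52).any() else 0,w[w[:,0]>.52][:,0].min() if (w[:,0]>.52).any() else 0],4), np.round(np.median(q[abs(q[:,0]-.52)<.03][:,2]),4))
E
```

```text
9 [[0.4788 0.109  0.1083]
 [0.4781 0.1374 0.1086]
 [0.4775 0.1659 0.1089]
 [0.5112 0.1096 0.1081]
 [0.5105 0.138  0.1084]
 [0.5098 0.1665 0.1085]
 [0.5436 0.1102 0.108 ]
 [0.5429 0.1386 0.1082]
 [0.5394 0.1658 0.1076]]
plat low edge dx/dy [-0.02963445  0.42124774] res 0.00021669925372633028 z 0.059924094993972804
tray low wall [0.00875039 0.45210235] 0.006613954025665926
top0 -0.11 [0.4226 0.6184 0.5205] walls [0.4606 0.5794] 0.0574
top0 -0.09 [0.4227 0.6189 0.5208] walls [0.4609 0.5785] 0.0586
top0 -0.07 [0.4229 0.6189 0.5209] walls [0.4609 0.5787] 0.0588
top0 -0.05 [0.4195 0.615  0.5173] walls [0.4576 0.5784] 0.0574
top0 -0.03 [0.4197 0.6152 0.5175] walls [0.457  0.5787] 0.0581
top0 -0.01 [0.419  0.5917 0.5054] walls [0.4504 0.5847] 0.0569
w2 -0.11 [0.5727 0.6202 0.5965] walls [0 0] nan
w2 -0.09 [0.5129 0.6197 0.5663] walls [0.     0.5797] 0.0572
w2 -0.07 [0.442  0.6196 0.5308] walls [0.     0.5788] 0.0574
w2 -0.05 [0.4198 0.6193 0.5195] walls [0.4601 0.5785] 0.0574
w2 -0.03 [0.4195 0.6052 0.5124] walls [0.4597 0.5781] 0.0573
w2 -0.01 [0.4188 0.6172 0.518 ] walls [0.4514 0.5838] 0.0561
  return _methods._mean(a, axis=axis, dtype=dtype,
  ret = ret.dtype.type(ret / rcount)
```

carry_out(steps=[[[0, 0, -0.2], [-0.15, -0.6, 0], 255], [[0, 0, -0.4], [-0.27, -1.6, 0], 255], [[0, 0, -0.4], [-0.28, -2.7, 0], 255], [[0, 0, -0.4], [-0.29, -3.8, 0], 255], [[0, 0, -0.4], [-0.3, -5, 0], 255], [[0, 0, -0.4], [-0.32, -6.2, 0], 255], [[0, 0, -0.4], [-0.33, -7.1, 0], 255], [[0, 0, -0.4], [-0.34, -7.5, 0], 255]])

```text
clock: 6.45
tcp_pos: [0.5144, 0.1537, 0.1197]
orientation: [0.001, -0.014, 1.0, 0.003]
wrist_force: [-1.5, 10.6, 8.8]
finger_gap: 0.0108
grip_force: 79.8
```

```bash
cat >> h.py <<'E'
def caps():
    im,P,d,c=shot('wrist')
    hsv=cv2.cvtColor(im,cv2.COLOR_RGB2HSV); H,S,V=[hsv[...,i].astype(int) for i in range(3)]
    m=((H>20)&(H<35)&(S>120)&(V>70)&(P[...,2]>.09)&(P[...,2]<.118)).astype(np.uint8)
    k,l,st,ce=cv2.connectedComponentsWithStats(m)
    C=np.array([np.median(P[l==i],0) for i in range(1,k) if st[i,4]>60]); return C[np.lexsort((C[:,1],np.round(C[:,0]/.03)))],im,P
E
python3 - <<'E'
from h import *
s=env.get_state();print(s['tcp_pos'],s['orientation'],s['wrist_force'],s['ft_torque'])
C,im,P=caps(); print(np.round(C,4)); np.savez('w5.npz',im=im,P=P)
E
```

```text
[0.51439978 0.15370467 0.11967411] [ 0.00102836 -0.01362261  0.99990284  0.00276966] [-1.46780724 10.62356792  8.76193431] [ 2.56699924  0.20544472 -0.01164628]
[[0.4837 0.0362 0.1086]
 [0.483  0.0645 0.1089]
 [0.4821 0.0927 0.1093]
 [0.516  0.0369 0.1084]
 [0.5151 0.0652 0.1089]
 [0.5143 0.0934 0.1092]
 [0.5482 0.0374 0.1085]
 [0.5474 0.0658 0.1088]
 [0.5438 0.0927 0.1086]]
```

carry_out(steps=[[[0, 0, 0], [-0.05, -0.5, -0.05], 255], [[0, 0, 0], [-0.1, -1.4, -0.05], 255], [[0, 0, 0], [-0.12, -2.4, -0.05], 255], [[0, 0, 0], [-0.12, -3.5, -0.05], 255], [[0, 0, 0], [-0.12, -4.6, -0.05], 255], [[0, 0, 0], [-0.12, -5.7, -0.05], 255], [[0, 0, 0], [-0.12, -6.5, -0.05], 255], [[0, 0, 0], [-0.12, -6.9, -0.05], 255]])

```text
clock: 7.5
tcp_pos: [0.5163, 0.0839, 0.1189]
orientation: [-0.0, -0.013, 1.0, 0.002]
wrist_force: [0.2, 6.1, 2.2]
finger_gap: 0.0101
grip_force: 79.0
```

```bash
python3 - <<'E'
from h import *
env.read_camera('wrist')
s=env.get_state();print(s['tcp_pos'],s['orientation'],s['wrist_force'],s['ft_torque'])
C,im,P=caps(); print(np.round(C,4)); np.savez('w6.npz',im=im,P=P)
cv2.imwrite('pics/w6.png',cv2.resize(im[:,:,::-1],(800,600),interpolation=2))
E
```

```text
[0.51588782 0.08272869 0.11830937] [-8.87175426e-04 -1.31059422e-02  9.99913552e-01  5.79014123e-04] [ 0.57157336 -1.31556694 -6.473761  ] [ 0.39407884 -0.05593416  0.02002564]
[[ 0.4852 -0.0348  0.1075]
 [ 0.4845 -0.0068  0.1078]
 [ 0.4836  0.0216  0.1081]
 [ 0.5174 -0.0342  0.1074]
 [ 0.5166 -0.006   0.1077]
 [ 0.5158  0.0224  0.108 ]
 [ 0.5497 -0.0335  0.1072]
 [ 0.5489 -0.0051  0.1075]
 [ 0.5451  0.0218  0.1074]]
```

View pics/w6.png

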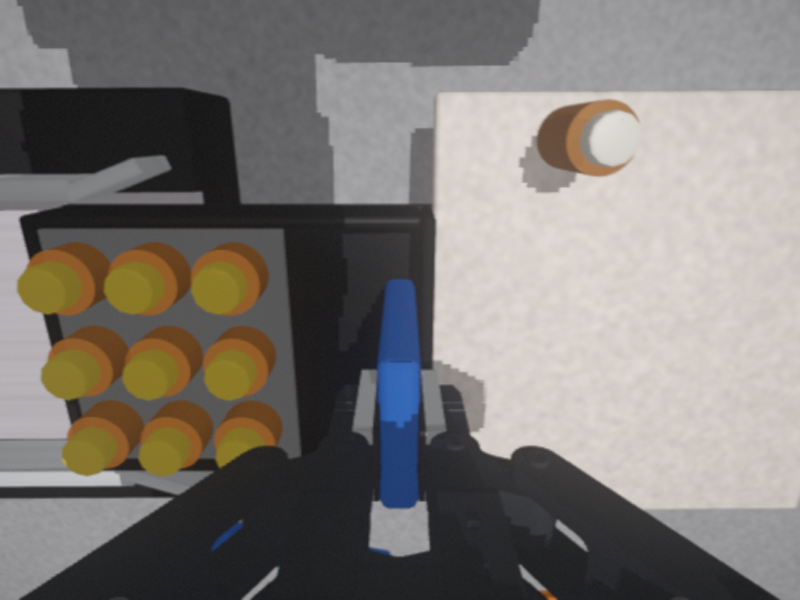

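The tray's tail has just left the stand at px (433,310). It is level and its nose is over the deck between the guides. Continuing, with 1 mm sideways and 1 mm down onto the deck.

carry_out(steps=[[[0, 0, 0], [-0.06, -0.5, 0], 255], [[0, 0, 0], [-0.12, -1.4, 0], 255], [[0, 0, 0], [-0.12, -2.4, 0], 255], [[0, 0, 0], [-0.12, -3.5, 0.03], 255], [[0, 0, 0], [-0.12, -4.6, 0.06], 255], [[0, 0, 0], [-0.12, -5.5, 0.08], 255], [[0, 0, 0], [-0.12, -6.1, 0.1], 255], [[0, 0, 0], [-0.12, -6.3, 0.1], 255]])

```text
clock: 8.6
tcp_pos: [0.5197, 0.0192, 0.1178]
orientation: [0.0, -0.013, 1.0, 0.0]
wrist_force: [0.6, 0.6, -7.0]
finger_gap: 0.0106
grip_force: 78.2
```

```bash
python3 - <<'E'
from h import *
env.read_camera('wrist')
s=env.get_state();print(s['tcp_pos'],s['orientation'],s['wrist_force'],s['ft_torque'])
C,im,P=caps(); print(np.round(C,4)); np.savez('w7.npz',im=im,P=P)
z=P[...,2]
for y in (-.09,-.07,-.05):
    for a,b in ((.43,.475),(.56,.6)):
        m=(abs(P[...,1]-y)<.004)&(P[...,0]>a)&(P[...,0]<b)&(z>.078)
        h=np.histogram(P[...,0][m],bins=np.arange(a,b,.0025))[0]; print(y,a,h)
E
```

```text
[0.51964719 0.01925889 0.11784144] [ 5.88718555e-05 -1.29991252e-02  9.99915502e-01 -8.69665790e-05] [ 0.3340211   0.01266958 -8.46660336] [ 0.48784531 -0.08366425  0.03272949]
[[ 0.489  -0.0984  0.107 ]
 [ 0.4882 -0.0701  0.1073]
 [ 0.4873 -0.0418  0.1076]
 [ 0.5211 -0.0977  0.1069]
 [ 0.5203 -0.0694  0.1072]
 [ 0.5196 -0.041   0.1075]
 [ 0.5534 -0.0971  0.1068]
 [ 0.5526 -0.0686  0.1072]
 [ 0.549  -0.0418  0.1069]]
-0.09 0.43 [ 0  0  0  0  0  0  0  0  0 29 69 65 52  0  0 96 62]
-0.09 0.56 [48 26 11 13 11 28 19  0 10 30 32  1  0  0  0]
-0.07 0.43 [ 0  0  0  0  0  0  0  0  0 42 66 59 44  0 30 79 45]
-0.07 0.56 [42  8  4  0  3 19 17  0 31 34 20  0  0  0  0]
-0.05 0.43 [ 0  0  0  0  0  0  0  0  0 58 69 62 28  0 53 68 47]
-0.05 0.56 [0 0 0 0 0 0 0 0 0 0 0 0 0 0 0]
```

carry_out(steps=[[[0, 0, 0], [0.02, -0.4, 0.03], 255], [[0, 0, 0], [0.04, -1.1, 0.06], 255], [[0, 0, 0], [0.05, -1.9, 0.09], 255], [[0, 0, 0], [0.05, -2.7, 0.12], 255], [[0, 0, 0], [0.05, -3.5, 0.14], 255], [[0, 0, 0], [0.05, -4.2, 0.14], 255], [[0, 0, 0], [0.05, -4.6, 0.14], 255], [[0, 0, 0], [0.05, -4.7, 0.14], 255]])

```text
clock: 9.7
tcp_pos: [0.5206, -0.0274, 0.1167]
orientation: [0.0, -0.013, 1.0, 0.0]
wrist_force: [-0.1, 5.8, -0.0]
finger_gap: 0.0108
grip_force: 79.4
```

```bash
python3 - <<'E'
from h import *
env.read_camera('wrist')
s=env.get_state();print(s['tcp_pos'],s['orientation'],s['wrist_force'],s['ft_torque'])
C,im,P=caps(); print(np.round(C[3:6],4)); np.savez('w8.npz',im=im,P=P)
E
```

```text
[ 0.52063096 -0.02748416  0.11669895] [ 3.72102860e-04 -1.31146987e-02  9.99913929e-01  2.94754361e-06] [-0.41444594  3.3785779  -0.28952105] [ 0.82078457 -0.04813808  0.03196887]
[[ 0.522  -0.1446  0.1067]
 [ 0.5212 -0.1162  0.1069]
 [ 0.5204 -0.0879  0.1069]]
```

carry_out(steps=[[[0, 0, 0], [0, -0.2, 0], 255], [[0, 0, 0], [0, -0.4, 0], 255], [[0, 0, 0], [0, -0.6, 0], 255], [[0, 0, 0], [0, -0.8, 0], 255], [[0, 0, 0], [0, -1, 0], 255], [[0, 0, 0], [0, -1.2, 0], 255], [[0, 0, 0], [0, -1.3, 0], 255], [[0, 0, 0], [0, -1.4, 0], 255]])

```text
clock: 10.8
tcp_pos: [0.5209, -0.0408, 0.1167]
orientation: [0.0, -0.014, 1.0, 0.0]
wrist_force: [-0.3, 6.1, 0.1]
finger_gap: 0.0109
grip_force: 79.5
```

carry_out(steps=[[[0, 0, 0], [0, -0.1, 0], 255], [[0, 0, 0], [0, -0.2, 0], 255], [[0, 0, 0], [0, -0.3, 0], 255], [[0, 0, 0], [0, -0.4, 0], 255], [[0, 0, 0], [0, -0.5, 0], 255], [[0, 0, 0], [0, -0.6, 0], 255], [[0, 0, 0], [0, -0.7, 0], 255], [[0, 0, 0], [0, -0.8, 0], 255]])

```text
clock: 11.8
tcp_pos: [0.521, -0.0488, 0.1167]
orientation: [0.0, -0.014, 1.0, 0.0]
wrist_force: [-0.8, 5.5, 1.9]
finger_gap: 0.0106
grip_force: 79.5
```

carry_out(steps=[[[0, 0, 0], [0, -0.05, 0], 255], [[0, 0, 0], [0, -0.1, 0], 255], [[0, 0, 0], [0, -0.15, 0], 255], [[0, 0, 0], [0, -0.2, 0], 255], [[0, 0, 0], [0, -0.25, 0], 255], [[0, 0, 0], [0, -0.3, 0], 255], [[0, 0, 0], [0, -0.35, 0], 255], [[0, 0, 0], [0, -0.4, 0], 255]])

```text
clock: 12.8
tcp_pos: [0.5211, -0.0527, 0.1167]
orientation: [0.0, -0.014, 1.0, 0.0]
wrist_force: [-0.4, 6.2, 0.8]
finger_gap: 0.0104
grip_force: 79.5
```

```bash
python3 - <<'E'
from h import *
s=env.get_state();print(s['tcp_pos'],s['wrist_force'])
im,P,d,c=shot('top'); np.savez('top1.npz',im=im,P=P)
im2,P,d,c=shot('wrist')
cv2.imwrite('pics/t1.png',np.hstack([cv2.resize(im[180:270,240:350,::-1],(440,360),interpolation=2),cv2.resize(im2[40:340,:300,::-1],(360,360))]))
E
```

```text
[ 0.52112374 -0.05272484  0.11667818] [-0.42958826  6.23138803  0.78300221]
```

View pics/t1.png

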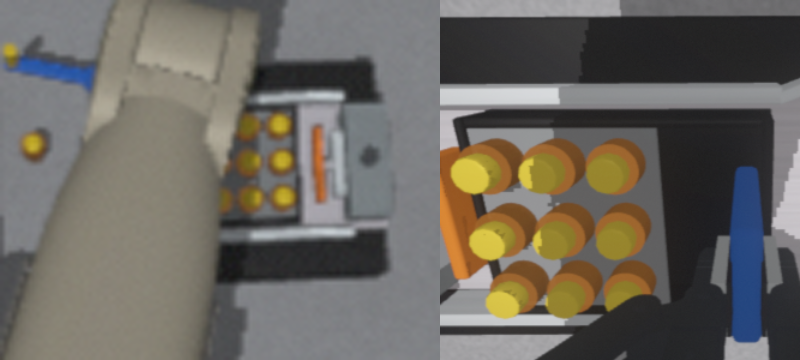

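In the left panel the tray nose (297) is about 10–12 mm short of the orange pad (315), and the keeper and vial are untouched. Creeping on.

carry_out(steps=[[[0, 0, 0], [0, -0.1, 0], 255], [[0, 0, 0], [0, -0.2, 0], 255], [[0, 0, 0], [0, -0.3, 0], 255], [[0, 0, 0], [0, -0.4, 0], 255], [[0, 0, 0], [0, -0.5, 0], 255], [[0, 0, 0], [0, -0.6, 0], 255], [[0, 0, 0], [0, -0.7, 0], 255], [[0, 0, 0], [0, -0.8, 0], 255]])

```text
clock: 13.9
tcp_pos: [0.5213, -0.0607, 0.1167]
orientation: [0.0, -0.014, 1.0, 0.0]
wrist_force: [0.4, 6.0, 1.4]
finger_gap: 0.0104
grip_force: 79.5
```

carry_out(steps=[[[0, 0, 0], [0, -0.05, 0], 255], [[0, 0, 0], [0, -0.1, 0], 255], [[0, 0, 0], [0, -0.15, 0], 255], [[0, 0, 0], [0, -0.2, 0], 255], [[0, 0, 0], [0, -0.25, 0], 255], [[0, 0, 0], [0, -0.3, 0], 255], [[0, 0, 0], [0, -0.35, 0], 255], [[0, 0, 0], [0, -0.4, 0], 255]])

```text
clock: 14.9
tcp_pos: [0.5214, -0.0647, 0.1167]
orientation: [0.0, -0.014, 1.0, 0.0]
wrist_force: [-0.3, 6.5, 2.1]
finger_gap: 0.0109
grip_force: 79.5
```

carry_out(steps=[[[0, 0, 0], [0, -0.03, 0], 255], [[0, 0, 0], [0, -0.06, 0], 255], [[0, 0, 0], [0, -0.09, 0], 255], [[0, 0, 0], [0, -0.12, 0], 255], [[0, 0, 0], [0, -0.16, 0], 255], [[0, 0, 0], [0, -0.2, 0], 255], [[0, 0, 0], [0, -0.23, 0], 255], [[0, 0, 0], [0, -0.26, 0], 255]])

```text
clock: 15.9
tcp_pos: [0.5215, -0.0673, 0.1167]
orientation: [0.0, -0.014, 1.0, 0.0]
wrist_force: [0.2, 6.9, 1.6]
finger_gap: 0.0107
grip_force: 79.5
```

```bash
python3 - <<'E'
from h import *
im,P,d,c=shot('top')
for n,I in (('a',np.load('top1.npz')['im']),('b',im)):
    hsv=cv2.cvtColor(I,cv2.COLOR_RGB2HSV)[180:270,295:345].astype(int); m=(hsv[...,0]>3)&(hsv[...,0]<18)&(hsv[...,1]>150)&(hsv[...,2]>130)
    v,u=np.nonzero(m[20:55,20:]); print(n,len(u),u.mean()+315,np.bincount(u))
    r=I[215:225,300:330].mean((0,2)); print(np.round(r).astype(int))
E
```

```text
a 28 319.25 [ 0  0  0  2 17  9]
[ 74  75  76  82  97 108 111 101 101 109 112 110  98  79  98 150 164 148
 106 113 126 134 135 153 181 166 117 120 124 121]
b 25 319.32 [ 0  0  0  1 15  9]
[136 120  94  75  74  76  87 104 111 110 111 100  98 109 114 113 102  74
  76 107 126 134 135 153 181 166 117 119 124 122]
```

carry_out(steps=[[[0, 0, 0], [0, -0.04, 0], 255], [[0, 0, 0], [0, -0.08, 0], 255], [[0, 0, 0], [0, -0.12, 0], 255], [[0, 0, 0], [0, -0.16, 0], 255], [[0, 0, 0], [0, -0.2, 0], 255], [[0, 0, 0], [0, -0.24, 0], 255], [[0, 0, 0], [0, -0.28, 0], 255], [[0, 0, 0], [0, -0.3, 0], 255]])

```text
clock: 16.95
tcp_pos: [0.5215, -0.0701, 0.1167]
orientation: [0.0, -0.014, 1.0, 0.001]
wrist_force: [-0.6, 6.6, 1.6]
finger_gap: 0.0104
grip_force: 79.5
```

carry_out(steps=[[[0, 0, 0], [0, -0.02, 0], 255], [[0, 0, 0], [0, -0.05, 0], 255], [[0, 0, 0], [0, -0.07, 0], 255], [[0, 0, 0], [0, -0.1, 0], 255], [[0, 0, 0], [0, -0.12, 0], 255], [[0, 0, 0], [0, -0.15, 0], 255], [[0, 0, 0], [0, -0.17, 0], 255], [[0, 0, 0], [0, -0.2, 0], 255]])

```text
clock: 17.95
tcp_pos: [0.5215, -0.0719, 0.1167]
orientation: [0.0, -0.014, 1.0, 0.001]
wrist_force: [-0.1, 6.8, 1.7]
finger_gap: 0.0105
grip_force: 79.6
```

carry_out(steps=[[[0, 0, 0], [0, -0.01, 0], 255], [[0, 0, 0], [0, -0.03, 0], 255], [[0, 0, 0], [0, -0.04, 0], 255], [[0, 0, 0], [0, -0.06, 0], 255], [[0, 0, 0], [0, -0.07, 0], 255], [[0, 0, 0], [0, -0.09, 0], 255], [[0, 0, 0], [0, -0.1, 0], 255], [[0, 0, 0], [0, -0.12, 0], 255]])

```text
clock: 18.95
tcp_pos: [0.5215, -0.073, 0.1167]
orientation: [0.0, -0.014, 1.0, 0.001]
wrist_force: [0.4, 7.8, 2.2]
finger_gap: 0.0107
grip_force: 79.6
```

carry_out(steps=[[[0, 0, 0], [0, -0.01, 0], 255], [[0, 0, 0], [0, -0.03, 0], 255], [[0, 0, 0], [0, -0.04, 0], 255], [[0, 0, 0], [0, -0.06, 0], 255], [[0, 0, 0], [0, -0.07, 0], 255], [[0, 0, 0], [0, -0.08, 0], 255], [[0, 0, 0], [0, -0.1, 0], 255], [[0, 0, 0], [0, -0.12, 0], 255]])

```text
clock: 19.95
tcp_pos: [0.5215, -0.0742, 0.1167]
orientation: [0.0, -0.014, 1.0, 0.001]
wrist_force: [-0.1, 7.1, 2.2]
finger_gap: 0.011
grip_force: 79.6
```

carry_out(steps=[[[0, 0, 0], [0, -0.01, 0], 255], [[0, 0, 0], [0, -0.03, 0], 255], [[0, 0, 0], [0, -0.04, 0], 255], [[0, 0, 0], [0, -0.06, 0], 255], [[0, 0, 0], [0, -0.07, 0], 255], [[0, 0, 0], [0, -0.08, 0], 255], [[0, 0, 0], [0, -0.1, 0], 255], [[0, 0, 0], [0, -0.12, 0], 255]])

```text
clock: 20.95
tcp_pos: [0.5216, -0.0753, 0.1167]
orientation: [0.0, -0.014, 1.0, 0.001]
wrist_force: [-0.6, 8.5, 1.8]
finger_gap: 0.0104
grip_force: 79.6
```

carry_out(steps=[[[0, 0, 0], [0, -0.01, 0], 255], [[0, 0, 0], [0, -0.02, 0], 255], [[0, 0, 0], [0, -0.03, 0], 255], [[0, 0, 0], [0, -0.04, 0], 255], [[0, 0, 0], [0, -0.05, 0], 255], [[0, 0, 0], [0, -0.06, 0], 255], [[0, 0, 0], [0, -0.07, 0], 255], [[0, 0, 0], [0, -0.08, 0], 255]])

```text
clock: 21.95
tcp_pos: [0.5216, -0.0754, 0.1167]
orientation: [0.0, -0.014, 1.0, 0.002]
wrist_force: [-1.0, 9.7, 3.2]
finger_gap: 0.0102
grip_force: 79.7
```

carry_out(steps=[[[0, 0, 0], [0, -0.01, 0], 255], [[0, 0, 0], [0, -0.02, 0], 255], [[0, 0, 0], [0, -0.03, 0], 255], [[0, 0, 0], [0, -0.04, 0], 255], [[0, 0, 0], [0, -0.05, 0], 255], [[0, 0, 0], [0, -0.06, 0], 255], [[0, 0, 0], [0, -0.06, 0], 255], [[0, 0, 0], [0, -0.06, 0], 255]])

```text
clock: 22.95
tcp_pos: [0.5215, -0.0755, 0.1168]
orientation: [0.0, -0.014, 1.0, 0.002]
wrist_force: [0.2, 11.9, 4.3]
finger_gap: 0.0106
grip_force: 79.9
```

carry_out(steps=[[[0, 0, 0], [0, -0.01, 0], 255], [[0, 0, 0], [0, -0.02, 0], 255], [[0, 0, 0], [0, -0.03, 0], 255], [[0, 0, 0], [0, -0.04, 0], 255], [[0, 0, 0], [0, -0.05, 0], 255], [[0, 0, 0], [0, -0.06, 0], 255], [[0, 0, 0], [0, -0.06, 0], 255], [[0, 0, 0], [0, -0.06, 0], 255]])

```text
clock: 23.95
tcp_pos: [0.5215, -0.0755, 0.1169]
orientation: [0.0, -0.014, 1.0, 0.003]
wrist_force: [-0.7, 14.0, 4.9]
finger_gap: 0.0106
grip_force: 80.0
```

Firmly against the solid stop: the TCP has stayed at y = -0.0755 while the force rose to 14 N, of which about 5–6 N is friction. I ease slightly and release.

carry_out(steps=[[[0, 0, 0], [0, 0.03, 0], 255], [[0, 0, 0], [0, 0.06, 0], 255], [[0, 0, 0], [0, 0.06, 0], 240], [[0, 0, 0], [0, 0.06, 0], 225], [[0, 0, 0], [0, 0.06, 0], 210], [[0, 0, 0], [0, 0.06, 0], 180], [[0, 0, 0], [0, 0.06, 0], 150], [[0, 0, 0], [0, 0.06, 0], 130]], force=20)

```text
clock: 24.95
tcp_pos: [0.5218, -0.0785, 0.1165]
orientation: [0.0, -0.013, 1.0, -0.0]
wrist_force: [0.2, -0.8, -0.7]
finger_gap: 0.0418
grip_force: 0.0
```

```bash
python3 - <<'E'
from h import *
env.read_camera('wrist')
s=env.get_state();print(s['tcp_pos'],s['orientation'],s['wrist_force'],s['finger_gap'])
C,im,P=caps(); print(np.round(C,4)); C0=np.load('w8.npz')
E
```

```text
[ 0.52176742 -0.07840538  0.11644048] [ 7.06889966e-05 -1.29282699e-02  9.99916358e-01 -3.64258227e-04] [-0.68389735 -0.32921096 -0.52442551] 0.04214568346276751
[[ 0.4911 -0.1935  0.1068]
 [ 0.4903 -0.1652  0.1069]
 [ 0.4893 -0.1368  0.107 ]
 [ 0.5233 -0.1926  0.1067]
 [ 0.5224 -0.1644  0.1068]
 [ 0.5216 -0.1359  0.1069]
 [ 0.5526 -0.1647  0.1065]
 [ 0.5504 -0.137   0.1064]
 [ 0.5556 -0.1919  0.1067]]
```

The tray stays home after release: cap offsets give an equivalent TCP y of -0.0757. I go up and over the keeper post.

carry_out(steps=[[[0, 0, 0], [0, 0.2, -1.5], 130], [[0, 0, 0], [0, 0.25, -4.5], 130], [[0, 0, 0], [0, 0.25, -8], 130], [[0, 0, 0], [-1, 2, -11], 130], [[0, 0, 0], [-4, 6, -12], 130], [[0, 0, 0], [-7, 10.5, -12], 130], [[0, 0, 0], [-9.5, 14.2, -12], 130], [[0, 0, 0], [-10, 15, -12], 130]])

```text
clock: 26.05
tcp_pos: [0.6187, 0.0771, 0.237]
orientation: [0.001, -0.015, 1.0, 0.0]
wrist_force: [-0.3, -0.8, -0.5]
finger_gap: 0.0421
grip_force: 0.0
```

```bash
python3 - <<'E'
from h import *
env.read_camera('wrist');env.read_camera('wrist')
s=env.get_state();print(s['tcp_pos'],s['orientation'],s['wrist_force'],s['finger_gap'],s['joint_pos'])
im,P,d,c=shot('wrist')
hsv=cv2.cvtColor(im,cv2.COLOR_RGB2HSV); H,S,V=[hsv[...,i].astype(int) for i in range(3)]
m=((H>18)&(H<35)&(S>100)&(V>60)&(P[...,2]>.1)&(P[...,2]<.16)).astype(np.uint8)
k,l,st,ce=cv2.connectedComponentsWithStats(m)
for i in range(1,k):
    q=P[l==i]
    if len(q)>20:
        t=q[q[:,2]>.147]; print(len(q),np.round(ce[i]),np.round(q.mean(0),4),len(t),np.round((t.min(0)+t.max(0))/2,4) if len(t) else '', [np.round(q[abs(q[:,2]-z)<.004].mean(0),4) for z in (.12,.137)])
cv2.imwrite('pics/w9.png',im[:,:,::-1])
E
```

```text
[0.61783881 0.07549157 0.23674299] [ 6.79896483e-05 -1.40243795e-02  9.99901634e-01 -1.87346463e-04] [ 0.68952264 -0.13118745  0.73488349] 0.04190779364717466 [-7.11962762e-03  4.06891791e-01  1.94614269e-01  1.35837493e+00
 -3.71734174e-04 -3.51693334e-02]
66 [ 2. 20.] [ 0.4923 -0.1303  0.1023] 0  [array([nan, nan, nan]), array([nan, nan, nan])]
271 [ 6. 63.] [ 0.5242 -0.1315  0.1054] 0  [array([nan, nan, nan]), array([nan, nan, nan])]
411 [ 12. 103.] [ 0.5563 -0.1336  0.1061] 0  [array([nan, nan, nan]), array([nan, nan, nan])]
371 [252. 188.] [0.6163 0.0719 0.1363] 162 [0.6192 0.0721 0.1484] [array([0.6142, 0.0717, 0.12  ]), array([0.6142, 0.0716, 0.1374])]<stdin>:11: RuntimeWarning: Mean of empty slice.
  ret = um.true_divide(
```

View pics/w9.png

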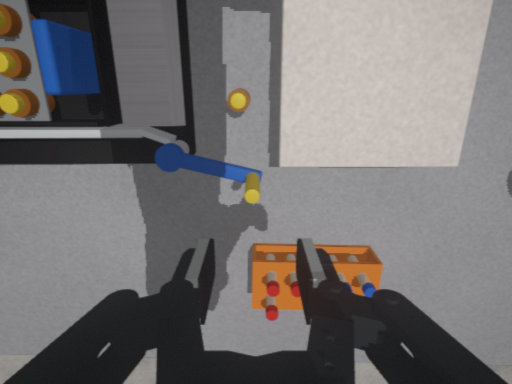

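The post's axis is at about (0.619, 0.072), seen at px (252,188), and the tube rack is lower than the finger path. Descending and gripping lightly.

carry_out(steps=[[[0, 0, 0], [-0.1, -0.35, 2], 130], [[0, 0, 0], [-0.1, -0.35, 5], 130], [[0, 0, 0], [-0.1, -0.35, 8], 130], [[0, 0, 0], [-0.1, -0.35, 10.5], 130], [[0, 0, 0], [-0.1, -0.35, 11.6], 130], [[0, 0, 0], [-0.1, -0.35, 11.8], 130], [[0, 0, 0], [-0.1, -0.35, 11.8], 130], [[0, 0, 0], [-0.1, -0.35, 11.8], 130]])

```text
clock: 27.2
tcp_pos: [0.6195, 0.0711, 0.1196]
orientation: [0.001, -0.013, 1.0, -0.0]
wrist_force: [-0.1, 0.1, 0.2]
finger_gap: 0.042
grip_force: 0.0
```

carry_out(steps=[[[0, 0, 0], [0, 0, 0], 160], [[0, 0, 0], [0, 0, 0], 185], [[0, 0, 0], [0, 0, 0], 205], [[0, 0, 0], [0, 0, 0], 255], [[0, 0, 0], [0, 0, 0], 255], [[0, 0, 0], [0, 0, 0], 255], [[0, 0, 0], [0, 0, 0], 255], [[0, 0, 0], [0, 0, 0], 255]], force=25)

```text
clock: 28.2
tcp_pos: [0.6192, 0.073, 0.1187]
orientation: [0.001, -0.014, 1.0, 0.002]
wrist_force: [0.2, 5.6, 0.9]
finger_gap: 0.0121
grip_force: 25.2
```

```bash
python3 - <<'E'
from h import *
s=env.get_state();print(s['tcp_pos'],s['orientation'],s['wrist_force'],s['finger_gap'],s['grip_force'])
h=np.array([.6021,-.0056]); p=s['tcp_pos'][:2]; a0=np.arctan2(*(p-h)[::-1]); print('r',np.hypot(*(p-h)),np.degrees(a0))
T=rot(s['orientation']); p0=h+.08*np.array([np.cos(a0),np.sin(a0)])
for k in range(0,29):
    a=a0+(np.radians(181.7)-a0)*k/24; q=h+.08*np.array([np.cos(a),np.sin(a)])-p0
    print(k,np.round(T.T@np.array([*q,0])*100,2)[:2])
E
```

```text
[0.61920328 0.07295845 0.11866162] [ 5.88694762e-04 -1.38256591e-02  9.99903113e-01  1.50615473e-03] [0.24719911 5.59916362 0.9421209 ] 0.012128606727761818 25.242099165916443
r 0.08039870876333909 77.71756967646216
0 [0. 0.]
1 [0.59 0.12]
2 [1.19 0.2 ]
3 [1.8  0.23]
4 [2.4  0.22]
5 [3.   0.16]
6 [3.6  0.05]
7 [ 4.18 -0.09]
8 [ 4.76 -0.29]
9 [ 5.31 -0.52]
10 [ 5.85 -0.8 ]
11 [ 6.37 -1.12]
12 [ 6.86 -1.47]
13 [ 7.32 -1.86]
14 [ 7.75 -2.29]
15 [ 8.15 -2.75]
16 [ 8.51 -3.23]
17 [ 8.83 -3.74]
18 [ 9.11 -4.27]
19 [ 9.36 -4.83]
20 [ 9.56 -5.4 ]
21 [ 9.72 -5.98]
22 [ 9.83 -6.58]
23 [ 9.9  -7.18]
24 [ 9.92 -7.78]
25 [ 9.89 -8.39]
26 [ 9.82 -8.99]
27 [ 9.71 -9.58]
28 [  9.55 -10.17]
```

carry_out(steps=[[[0, 0, 0], [0.59, 0.27, 0], 255], [[0, 0, 0], [1.19, 0.35, 0], 255], [[0, 0, 0], [1.8, 0.38, 0], 255], [[0, 0, 0], [2.4, 0.37, 0], 255], [[0, 0, 0], [3, 0.31, 0], 255], [[0, 0, 0], [3.6, 0.2, 0], 255], [[0, 0, 0], [4.18, 0.06, 0], 255], [[0, 0, 0], [4.76, -0.14, 0], 255]])

```text
clock: 29.2
tcp_pos: [0.5702, 0.0695, 0.1186]
orientation: [-0.0, -0.014, 1.0, 0.001]
wrist_force: [1.0, 7.7, 1.5]
finger_gap: 0.0118
grip_force: 25.4
```

carry_out(steps=[[[0, 0, 0], [0.55, -0.23, 0], 255], [[0, 0, 0], [1.09, -0.51, 0], 255], [[0, 0, 0], [1.61, -0.83, 0], 255], [[0, 0, 0], [2.1, -1.18, 0], 255], [[0, 0, 0], [2.56, -1.57, 0], 255], [[0, 0, 0], [2.99, -2, 0], 255], [[0, 0, 0], [3.39, -2.46, 0], 255], [[0, 0, 0], [3.75, -2.94, 0], 255]])

```text
clock: 30.2
tcp_pos: [0.5296, 0.0409, 0.1183]
orientation: [-0.004, -0.014, 1.0, 0.003]
wrist_force: [-8.4, 10.6, 11.3]
finger_gap: 0.0123
grip_force: 26.5
```

```bash
python3 - <<'E'
from h import *
s=env.get_state();print(s['tcp_pos'],s['orientation'],s['wrist_force'],s['finger_gap'],s['grip_force'])
h=np.array([.6021,-.0056]); p=s['tcp_pos'][:2]; a0=np.arctan2(*(p-h)[::-1]); print('r',np.hypot(*(p-h)),np.degrees(a0))
T=rot(s['orientation'])
for e in (181.7,183.2):
    q=h+.08*np.array([np.cos(np.radians(e)),np.sin(np.radians(e))])-p; print(T.T@np.array([*q,0])*100)
E
```

```text
[0.52956889 0.04093452 0.1183231 ] [-0.00376587 -0.01439971  0.9998853   0.00280082] [-8.44127217 10.58779339 11.27699704] 0.012332781279245685 26.527999341487885
r 0.08617553577396572 147.31657741496818
[ 0.88397731 -4.86728612 -0.02120462]
[ 0.88105828 -5.07669576 -0.02242204]
```

```bash
python3 - <<'E'
from h import *
im,P,d,c=shot('wrist'); np.savez('w10.npz',im=im,P=P)
cv2.imwrite('pics/w10.png',cv2.resize(im[:,:,::-1],(800,600),interpolation=2))
E
```

```text
(no output)
```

View pics/w10.png

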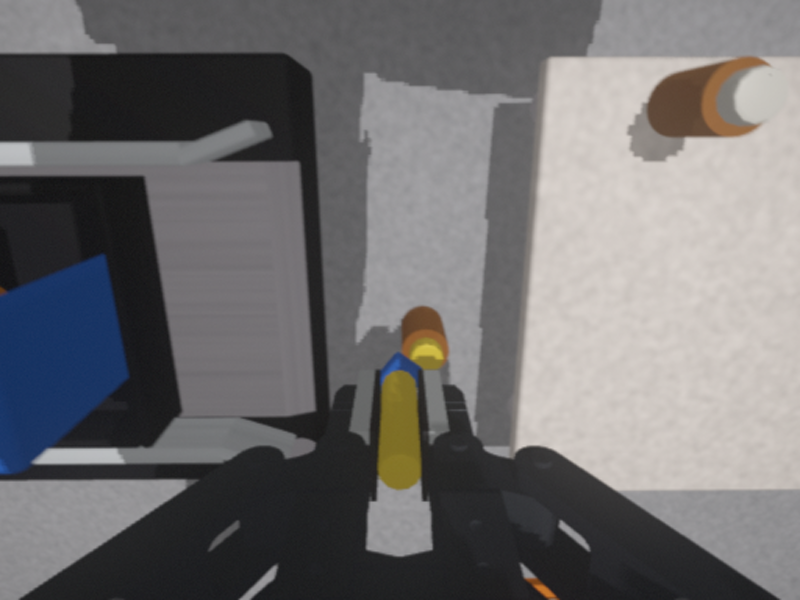

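The post is still between the pads at (400,430), and the arm may have lagged behind the pads. I measure the post position from depth.

```bash
python3 - <<'E'
from h import *
D=np.load('w10.npz');im=D['im'];P=D['P']
hsv=cv2.cvtColor(im,cv2.COLOR_RGB2HSV); H,S,V=[hsv[...,i].astype(int) for i in range(3)]
v,u=np.mgrid[:384,:512]
m=(H>18)&(H<35)&(S>100)&(V>50)&(u>235)&(u<275)&(v>225)
q=P[m]; print(len(q),[ (z,np.round(q[abs(q[:,2]-z)<.004].mean(0),4)) for z in (.11,.12,.13,.14)]); t=q[q[:,2]>.147]; print(len(t),t.min(0),t.max(0))
m=(H>100)&(H<130)&(S>100)&(u>235)&(u<275)&(v>215); q=P[m]; print('arm',len(q),q.min(0),q.max(0))
s=env.get_state();print(s['tcp_pos'],s['wrist_force'])
E
```

```text
1923 [(0.11, array([0.5326, 0.0402, 0.1102])), (0.12, array([0.5324, 0.0401, 0.1202])), (0.13, array([0.5322, 0.0398, 0.1301])), (0.14, array([0.5324, 0.0397, 0.1402]))]
521 [0.44835278 0.03391653 0.14700671] [0.54332556 0.04612331 0.26125002]
arm 229 [ 0.44835278  0.03167299 -0.00135389] [0.58118159 0.04805984 0.26125002]
[0.52901672 0.04031194 0.11833118] [-11.49438959  10.45475089  11.44963391]
```

The post axis is at (0.537, 0.040), radius 79.5 mm, so the keeper is fine and the pads only slid 8 mm outward. I open to a loose cage, recentre, and push the rest of the way.

carry_out(steps=[[[0, 0, 0], [0, 0, 0], 215], [[0, 0, 0], [0, 0, 0], 190], [[0, 0, 0], [0, 0, 0], 185], [[0, 0, 0], [0, 0, 0], 185], [[0, 0, 0], [-0.3, 0, 0], 185], [[0, 0, 0], [-0.6, 0, 0], 185], [[0, 0, 0], [-0.6, 0, 0], 185], [[0, 0, 0], [-0.6, 0, 0], 185]])

```text
clock: 31.25
tcp_pos: [0.5405, 0.0383, 0.1183]
orientation: [-0.0, -0.013, 1.0, -0.0]
wrist_force: [-0.2, 0.3, 0.7]
finger_gap: 0.0235
grip_force: 0.0
```

```bash
cat > post.py <<'E'
from h import *
s=env.get_state();print(s['tcp_pos'],s['orientation'],s['wrist_force'],s['finger_gap'])
im,P,d,c=shot('wrist')
hsv=cv2.cvtColor(im,cv2.COLOR_RGB2HSV); H,S,V=[hsv[...,i].astype(int) for i in range(3)]
v,u=np.mgrid[:384,:512]
m=(H>18)&(H<35)&(S>100)&(V>50)&(u>205)&(u<305)&(P[...,2]>.117)&(P[...,2]<.146)&(np.hypot(P[...,0]-.6021,P[...,1]+.0056)<.09)
q=P[m]; p=q.mean(0)[:2]+[.005,0]; h=np.array([.6021,-.0056]); a=np.arctan2(*(p-h)[::-1])%(2*np.pi)
print('post',len(q),p,'r',np.hypot(*(p-h)),'head',np.degrees(a),'joint',.5+a-np.radians(91.7))
cv2.imwrite('pics/post.png',im[:,:,::-1])
E
python3 post.py
```

```text
[0.54050638 0.0382951  0.11830583] [-8.37533481e-05 -1.31734958e-02  9.99913220e-01 -6.68670016e-05] [-0.21361376  0.29179245  0.66787628] 0.023479632032834482
post 784 [0.53577837 0.03769121] r 0.07920029839906986 head 146.86565151537735 joint 1.4628222529511337
```

carry_out(steps=[[[0, 0, 0], [0.6, -0.6, 0], 185], [[0, 0, 0], [1, -1.3, 0], 185], [[0, 0, 0], [1.3, -2.1, 0], 185], [[0, 0, 0], [1.6, -2.9, 0], 185], [[0, 0, 0], [1.8, -3.7, 0], 185], [[0, 0, 0], [1.9, -4.4, 0], 185], [[0, 0, 0], [1.95, -4.9, 0], 185], [[0, 0, 0], [1.95, -5.15, 0], 185]])

```text
clock: 32.3
tcp_pos: [0.5226, -0.0142, 0.1184]
orientation: [0.0, -0.013, 1.0, -0.0]
wrist_force: [-0.9, 1.2, 0.7]
finger_gap: 0.0236
grip_force: 0.4
```

```bash
python3 post.py
```

```text
[ 0.52258241 -0.01417523  0.11844559] [ 1.65923056e-04 -1.29634447e-02  9.99915949e-01 -1.28538719e-04] [-0.88998538  1.17141156  0.68638728] 0.02360030279148745
post 854 [ 0.52298732 -0.01007297] r 0.07923902357213346 head 183.23601078510856 joint 2.0976047723411844
```

carry_out(steps=[[[0, 0, 0], [0, -0.05, 0], 185], [[0, 0, 0], [0, -0.1, 0], 185], [[0, 0, 0], [0, -0.15, 0], 185], [[0, 0, 0], [0, -0.2, 0], 185], [[0, 0, 0], [0, -0.2, 0], 185], [[0, 0, 0], [0, -0.2, 0], 185], [[0, 0, 0], [0, -0.2, 0], 185], [[0, 0, 0], [0, -0.2, 0], 185]])

```text
clock: 33.35
tcp_pos: [0.5227, -0.0154, 0.1185]
orientation: [0.0, -0.013, 1.0, 0.0]
wrist_force: [1.6, 4.3, -0.1]
finger_gap: 0.0232
grip_force: 2.1
```

It is against the end stop, as the force rose with little motion. I centre, open and lift clear.

carry_out(steps=[[[0, 0, 0], [0, 0.3, 0], 185], [[0, 0, 0], [0, 0.5, 0], 160], [[0, 0, 0], [0, 0.5, 0], 130], [[0, 0, 0], [0, 0.5, 0], 130], [[0, 0, 0], [0, 0.5, -2], 130], [[0, 0, 0], [0, 0.5, -6], 130], [[0, 0, 0], [0, 0.5, -10], 130], [[0, 0, 0], [0, 0.5, -13], 130]])

```text
clock: 34.35
tcp_pos: [0.5226, -0.0109, 0.2502]
orientation: [0.001, -0.013, 1.0, -0.0]
wrist_force: [0.3, 0.3, 0.1]
finger_gap: 0.042
grip_force: 0.0
```

carry_out(steps=[[[0, 0, 0], [2, 0, -2], 130], [[0, 0, 0], [5, 0, -4], 130], [[0, 0, 0], [8, 0, -5], 130], [[0, 0, 0], [10, 0, -5], 130], [[0, 0, 0], [10, 0, -5], 130], [[0, 0, 0], [10, 0, -5], 130], [[0, 0, 0], [10, 0, -5], 130], [[0, 0, 0], [10, 0, -5], 130]])

```text
clock: 35.35
tcp_pos: [0.4228, -0.0133, 0.298]
orientation: [-0.0, -0.013, 1.0, 0.0]
wrist_force: [0.6, -0.4, -0.5]
finger_gap: 0.0418
grip_force: 0.0
```

```bash
python3 - <<'E'
from h import *
s=env.get_state();print(s['clock'],s['tcp_pos'],s['wrist_force'])
im,P,d,c=shot('wrist'); im2,_,_,_=shot('scene')
cv2.imwrite('pics/fin.png',np.hstack([cv2.resize(im[:,:,::-1],(400,300)),cv2.resize(im2[100:310,140:420,::-1],(400,300))]))
hsv=cv2.cvtColor(im,cv2.COLOR_RGB2HSV); H,S,V=[hsv[...,i].astype(int) for i in range(3)]
m=((H>18)&(H<35)&(S>100)&(V>60)&(P[...,2]>.09)&(P[...,2]<.16)).astype(np.uint8)
k,l,st,ce=cv2.connectedComponentsWithStats(m)
for i in range(1,k):
    if st[i,4]>30: print(st[i,4],np.round(np.median(P[l==i],0),4))
E
```

```text
35.35 [ 0.42275978 -0.01334876  0.29801998] [ 0.58197261 -0.40962421 -0.48448023]
200 [ 0.4904 -0.1943  0.1068]
190 [ 0.4898 -0.1655  0.1068]
187 [ 0.4889 -0.1368  0.1068]
188 [ 0.5231 -0.1935  0.1069]
183 [ 0.5224 -0.1644  0.1068]
177 [ 0.5213 -0.1358  0.1069]
287 [ 0.5179 -0.0109  0.135 ]
169 [ 0.5542 -0.1348  0.1069]
179 [ 0.5561 -0.192   0.1066]
172 [ 0.5551 -0.1634  0.1067]
```

View pics/fin.png

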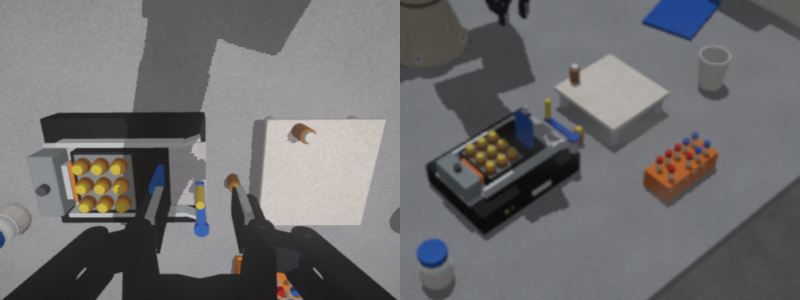

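The tray is home against the pad (caps mid at y = -0.1644, unchanged since release). The keeper lies across the mouth, everything else is standing, and the robot is clear. Handing in.

```bash
python3 -c "
from workcell import env
print(env.hand_in())"
```

```text
the job is handed in; nothing more can be done
None
```

The job is handed in: the tray was pushed level across the gap and pressed home against the stop (14 N at the hand, so roughly 8–10 N on the pad after friction), then released, and the keeper was swung to its end stop with everything else left standing, at about 35 s of the 72 s allowed.

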